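# Knock the stuck chocolate block out of its hinged mould

## Task

Turn the chocolate out onto the tray without touching it: first pull both slide-out supports of the wooden stand fully out by their knobs, then swing the hinged steel mould over by its handle until it lies upside down on both supports. The block is stuck, so raise the mould's handle a few centimetres and let it drop back onto the supports, again and again, until the block has fallen onto the tray; leave the mould upside down on the supports, and do not disturb the tray or the other things on the worktop.

Things in the scene. Friction and masses are not known exactly. Their poses are not given: they have to be found in the camera images.
- stand: low wooden stand fixed to the worktop, 190 mm wide, 86 mm high, from x = -12 to +85 mm. Origin on the worktop straight under the middle of the mould's hinge line, which runs along the stand's y, 78 mm above the worktop. x points horizontally away from the tray (roughly away from the robot), y to the left, z up; offsets 'in the stand' are in this frame.
- support_left (a joint): left slide-out support (m): a 13 mm wide wooden bar at y = +66 mm in the stand, its top 75 mm above the worktop, running along x. 0 is pushed in, 0.085 is fully out (toward -x, an end stop); starts 0 to 0.02. Slides stiffly (1 to 2 N) and stays where left.
- support_right (a joint): right slide-out support, the same at y = -66 mm.
- knob_left (a point): point on the axis of the upright steel knob of the left support, 93 mm above the worktop. Knob head 16 mm across, from 87 to 105 mm above the worktop, on a 12 mm stem. With the support pushed in it stands 30 mm in front (-x) of the hinge line, fully out 115 mm in front. It can be pinched from above or hooked.
- knob_right (a point): the same for the right support.
- mould (a joint): hinge angle (rad) of the mould, an open steel box 71 x 116 x 42 mm, 0.35 kg, its mouth flange (76 x 156 mm) in the hinge line's plane. 0 at start: mouth up, behind the hinge line (+x). Grows as the handle is swung up and over toward -x; about 3.15 is upside down on both pulled-out supports; unsupported it sags to 3.5. Light damping: it falls when let go.
- handle (a point): middle of the mould's handle, a round bar 10 mm thick, 84 mm long, parallel to the hinge, on two legs 38 mm either side of its middle; 32 mm clear between bar and flange. Frame: x from hinge to handle, z out of the mould's mouth; the hinge line is at x = -114, z = +18 mm in it. Bar 60 mm above the worktop at start, 96 mm when turned over. Can be pinched from above; it turns in a light grip.
- block: dark chocolate block, 60 x 90 x 30 mm, 0.18 to 0.24 kg. Origin: centre of its underside as it lies in the upright mould (its upper face once turned out), z out of the mouth. It lies 10 mm below the rim, its ends gripped by sprung plates: it stays in when simply turned over, and slips a few mm at each drop of the mould from a few centimetres; after about 10 mm it falls (usually 2 to 5 drops).
- tray: dark baking tray, 201 x 261 mm, rim 22 mm high, loose on the worktop before the stand, its far edge reaching under the stand. Origin: centre of its underside; x along the short side, parallel to the stand's x. Floor 4 mm thick, 164 x 224 mm inside.
- bowl_a: bystander: grey dip bowl, 105 mm across, 58 mm high, origin at its underside
- bowl_b: bystander: the same kind of bowl
- glass: bystander: small clear glass, 55 mm across, 63 mm high, origin at its underside
- apple: bystander: green apple, 68 mm, origin at its underside

How it is judged:
On the way, in this order (a step that is already met when the one before it is completed fails the run):
1. both supports are pulled out, the mould still lying open upward on the stand (value of joint each of support_left, support_right above 0.075 m and value of joint mould below 0.2 rad), for 0.2 s.
2. the mould lies upside down on the supports, the block still stuck in it (value of joint mould between 3.08 and 3.22 rad and z of block in the frame of handle below 0 m), for 0.2 s.
At the end, for the whole second after the job is handed in: The block lies at rest in the tray (its origin within 80 mm by 110 mm of the tray's centre and less than 45 mm above the tray's underside), the mould lies upside down on the supports (3.08 to 3.22 rad) and both supports are still out (at least 70 mm) (x of block in the frame of tray between -0.08 and 0.08 m and y of block in the frame of tray between -0.11 and 0.11 m and z of block in the frame of tray below 0.045 m and linear speed of block below 0.03 m/s and value of joint mould between 3.08 and 3.22 rad and value of joint each of support_left, support_right above 0.07 m); the robot touches nothing.
It fails at once if the mould is swung over before both supports are out (past 1.9 rad with a support out less than 70 mm) (value of joint mould above 1.9 rad and value of joint any of support_left, support_right below 0.07 m).
It fails at once if the fingers touch the chocolate (contact force between the fingers and block above 0.5 N).
It fails at once if the tray is shifted by more than 40 mm (distance of tray from where it was at the start of the episode above 0.04 m).
It fails at once if a bowl, the glass or the apple is shifted by more than 40 mm (distance of any of bowl_a, bowl_b, glass, apple from where it was at the start of the episode above 0.04 m).
It also fails if it takes over 72 s, if anything falls off the work surface, if the arm or the gripper's body presses on something with over 40 N, if the wrist force passes 120 N, or if a joint passes its speed limit or range.

## Robot

A 7-joint arm with a two-finger parallel gripper is mounted at the origin on a cart in front of the work surface, level with it; the furniture and walls round the work are solid. World frame = base frame: x ahead of the robot, y to its left, z up, the work surface at z = 0. Lengths are in m, angles in rad, forces in N, time in s.
With the tool pointing down it reaches from about 0.425 to 0.925 m from the base axis. Payload 6.8 kg.
Tool frame: the origin (TCP) lies on the front face of the gripper's body, between the roots of the fingers; the fingertips stand 73 mm ahead of it and the grasp point (between the pads) lies 54 mm ahead of it (env.nose_length is the distance from the TCP to the fingertips, in m); z points along the fingers, y is the line along which they close (so a half turn about z gives the same grasp; the last joint's range is limited). The gripper opens to 85 mm and grips with 20 to 120 N. Pads are 22 mm wide; open, the fingers measure 114 mm over their backs; the gripper's body (76 mm by 85 mm) begins 54 mm behind the grasp point. The pads swing forward as they close: fully open they stand 13 mm farther back than shut.
Start: joints at [-1.384, 0.477, 0.022, 1.555, -0.011, 1.109, -0.083], TCP at [0.196, 0.646, 0.304] pointing down, gripper open.
Joint ranges: [-2.96, 2.96], [-0.34, 2.1], [-1.41, 1.46], [0.24, 2.44], [-1.37, 4.51], [0.17, 1.92], [-2.96, 2.96]. Speed limits (rad/s): [2.39, 2.39, 3.14, 3.14, 3.14, 3.14, 3.14].

## Interface

Orientations are given as a unit quaternion [w, x, y, z].
In Python, from cell import env, kin, camera, calibration, job gives the robot as it stands. The module is installed in compiled form; this text tells all that it offers. Calls block until the motion is done:
- env.reach(position, orientation): joint-space move of the TCP to a pose.
- env.movel(position, velocity=0.15, rot=None, stop_force=None): straight line of the TCP; rot=None keeps the orientation; velocity is the mean speed in m/s. With stop_force (N) it stops when the force on the tool has changed by that much, and returns True; else False.
- env.goto_joints(angles): joint-space move.
- env.grip(opening, f_grip=None): finger opening in m; f_grip is the grip in N (None keeps the last); returns when the fingers have stopped.
- env.dwell(seconds).
- kin.inverse_kinematics(position, orientation): joint angles nearest the present ones, or None.
- env.get_state(): the state.
- camera(name): name is "scene" or "top" or "wrist"; returns (picture, depth): 384x512x3 uint8, blue, green, red; 384x512 float32, m along the optical axis (not along the pixel's ray), 0 where there is no reading.
- calibration(name): a dict with "fx", "fy", "cx", "cy" (pixels), "rvec" (rotation vector, rad) and "tvec" (3), from world to camera coordinates, as OpenCV has them. Camera axes: x right, y down, z forward; pixel columns grow to the right and rows downward; lengths in m; the calibration is good to about 2 mm. The wrist camera is an equidistant fisheye: a pixel r from the principal point sees the ray r / f radians off the axis. A picture is of the moment at which its call begins: read the wrist's pose just before it. calibration takes no time and is no camera call; for the wrist camera it gives the pose at the moment of the call.
A pose or a line that the arm cannot do raises env.PlanningError and nothing moves.
- job.job_done(): hands the job in; it is judged then, once.
The state is a dict: "time": time; "qpos": joint angles; "joint_velocities": joint speeds; "joint_torque": joint torques, N m; "tcp_pos": TCP position; "orientation": TCP orientation; "force": force on the tool from outside, world axes, zero at the start; "torque": the same for the moment, N m; "opening": finger opening in m; "gripper_force": force on a finger pad.
Only numpy, scipy, OpenCV 4.12 (cv2) and the standard library are available. Lean on these libraries where they do the work, as an engineer would, in place of code of your own. Each camera call takes 0.05 s, during which the arm holds its last target. There are 200 camera calls.

## Working session

There is one attempt and no reset: what is moved stays moved. The work goes in short steps, each a Python script; the robot and the scene stay as the last script left them, time stands still between calls to the robot, and variables do not carry over. Pictures are saved under pics/ and viewed, at most 10 in all, crops included, and the job is handed in when it is done.

```bash
mkdir -p pics; cat > h.py <<'E'
import numpy as np, cv2
from cell import env, kin, camera, calibration, job
def cloud(name):
    im,d=camera(name); c=calibration(name)
    R=cv2.Rodrigues(np.array(c["rvec"],float))[0]; t=np.array(c["tvec"],float).ravel()
    v,u=np.mgrid[:im.shape[0],:im.shape[1]]
    P=np.stack([(u-c["cx"])/c["fx"]*d,(v-c["cy"])/c["fy"]*d,d],-1)
    W=(P-t)@R
    W[d==0]=np.nan
    return im,W
E
python3 - <<'E'
from h import *
for n in("top","scene"):
    im,W=cloud(n); np.savez(f"{n}.npz",im=im,W=W)
    cv2.imwrite(f"pics/{n}.png",cv2.resize(im,(800,600)))
    c=calibration(n);print(n,c); print(np.isnan(W[...,0]).mean())
print(env.get_state(), env.nose_length)
E
```

```text
top {'fx': 383.0781390292527, 'fy': 383.0781390292527, 'cx': 255.30155627627377, 'cy': 187.75996906783575, 'rvec': array([ 2.14159595, -2.09982725,  0.18704943]), 'tvec': array([-0.01740154,  0.55300753,  1.03438624])}
0.004002888997395833
scene {'fx': 484.4833067605849, 'fy': 484.4833067605849, 'cx': 254.03355071793956, 'cy': 189.90230480708223, 'rvec': array([ 2.00874757, -0.53795072,  0.31999963]), 'tvec': array([-0.49511571,  0.17936698,  1.25593645])}
0.0871124267578125
{'time': 0.1, 'qpos': array([-1.38405161,  0.4777051 ,  0.02234308,  1.55633485, -0.01149553,
        1.10930931, -0.08305502]), 'joint_velocities': array([ 0.00210502, -0.00287999, -0.00051152, -0.00183602,  0.00065896,
        0.00146095,  0.00134568]), 'joint_torque': array([ 3.74359981e-03, -5.97762930e+01,  1.61324121e+00, -2.81951362e+01,
        1.28652304e-02,  5.09022415e-03,  3.60912580e-06]), 'tcp_pos': array([0.19603299, 0.64547862, 0.30303861]), 'orientation': array([-5.89383952e-05,  1.46855853e-01,  9.89157569e-01, -8.12071614e-04]), 'force': array([-0.05505704, -0.1674995 , -0.43232604]), 'torque': array([-0.01752935, -0.04777986, -0.02754459]), 'gripper_force': 0.0, 'opening': 0.08569814049806404} 0.0726
```

View pics/top.png

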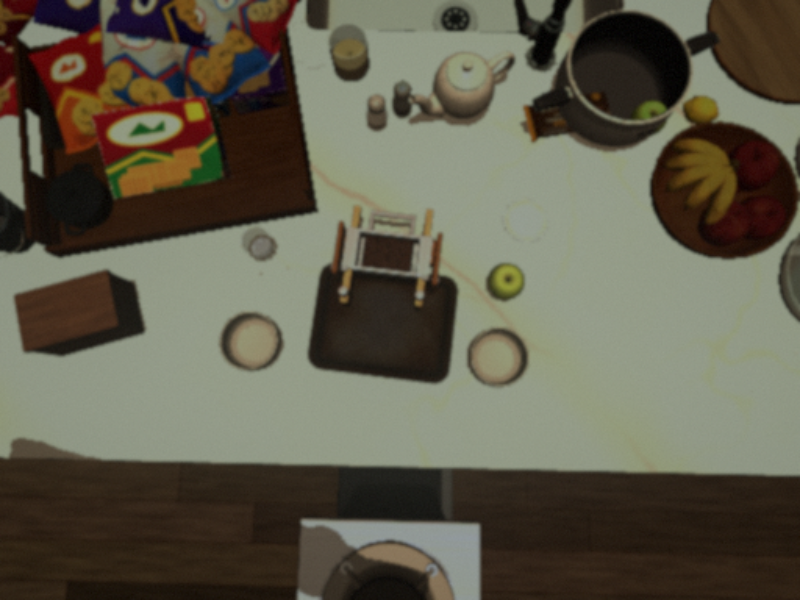

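View pics/scene.png

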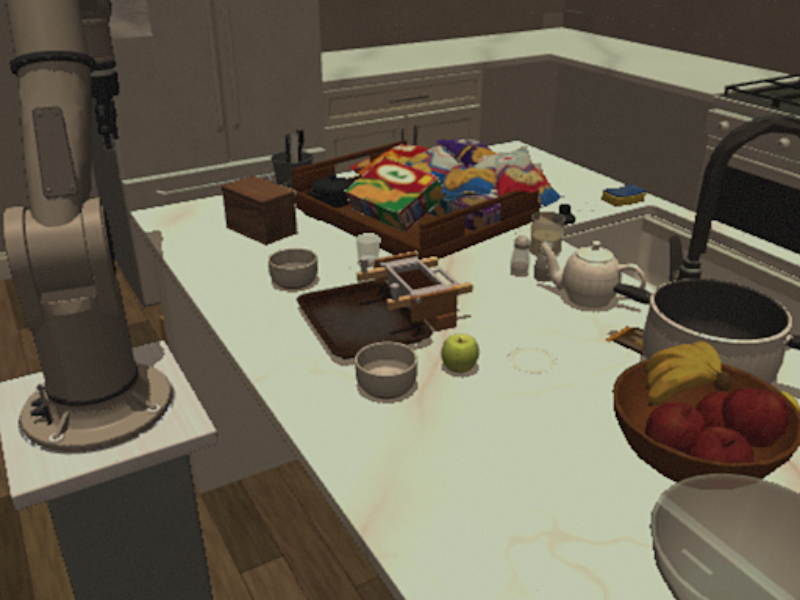

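Top view: the stand is at about (390,240), the tray at (383,325), the knobs at about (343,293) and (420,295), and the handle at (393,218). The bowls are at (252,340) and (497,357), the glass at (260,245) and the apple at (506,281). Next I'll enlarge and measure this area.

```bash
python3 - <<'E'
from h import *
z=np.load("top.npz");im,W=z["im"],z["W"]
y0,y1,x0,x1=120,250,190,300
cv2.imwrite("pics/crop.png",cv2.resize(im[y0:y1,x0:x1],None,fx=4.6,fy=4.6,interpolation=cv2.INTER_CUBIC))
# pixels in stand region by height
sub=W[y0:y1,x0:x1]
Z=sub[...,2]
np.set_printoptions(precision=4,suppress=True)
def blobs(lo,hi,mina=4):
    m=((Z>lo)&(Z<hi)).astype(np.uint8)
    n,l,s,c=cv2.connectedComponentsWithStats(m)
    for i in range(1,n):
        if s[i,4]>=mina: print((lo,hi),s[i],c[i]+[x0,y0],np.nanmean(sub[l==i],0))
blobs(.096,.13);blobs(.05,.13,30)
# stand orientation from bright flange & orange bars
hsv=cv2.cvtColor(im,cv2.COLOR_BGR2HSV)
bar=((hsv[...,1]>90)&(hsv[...,2]>110)&(W[...,2]>.06)&(W[...,2]<.1)).astype(np.uint8)
n,l,s,c=cv2.connectedComponentsWithStats(bar)
for i in range(1,n):
    if s[i,4]>8:print("bar",s[i],c[i],cv2.fitLine(W[l==i][:,:2].astype(np.float32),cv2.DIST_HUBER,0,.01,.01).ravel(),np.nanmean(W[l==i],0))
# table dark tray rim
dark=((im.max(2)<70)&(W[...,2]<.04)&(W[...,2]>-.01)).astype(np.uint8); dark[:130]=0;dark[250:]=0;dark[:,:185]=0;dark[:,310:]=0
p=W[dark>0][:,:2].astype(np.float32); print("tray",cv2.minAreaRect(p), len(p))
E
```

```text
(0.096, 0.13) [ 4  0  5  4 16] [196.4375 121.3125] [0.7263 0.1597 0.1101]
(0.096, 0.13) [27 63  6  6 31] [219.4194 185.5484] [0.5473 0.0896 0.1058]
(0.096, 0.13) [76 66  6  6 29] [268.4138 188.2759] [ 0.5424 -0.0424  0.1051]
(0.05, 0.13) [  0   0  12  15 103] [196.4078 127.7864] [0.7205 0.1654 0.0728]
(0.05, 0.13) [  22   11   66   66 2138] [245.1132 160.4574] [0.6264 0.0234 0.0757]
(0.05, 0.13) [ 86  29   7  36 129] [279.2636 167.0543] [ 0.6069 -0.0721  0.0838]
bar [42 87 12 10 55] [46.2364 92.6364] [0.5292 0.8485 0.814  0.5991] [0.8117 0.5984 0.092 ]
bar [ 76  99  52  26 667] [ 99.928  112.4768] [ 0.2962 -0.9551  0.7546  0.4384] [0.7546 0.4384 0.0916]
bar [225 132   6  14  59] [227.4746 138.2203] [ 0.9962 -0.0875  0.69    0.0751] [0.69   0.0751 0.0763]
bar [271 134   6  17  67] [273.5522 142.3134] [ 0.9927 -0.1204  0.6802 -0.0557] [ 0.6802 -0.0557  0.0766]
bar [319 170   7   4  13] [322.6154 171.2308] [ 0.0925  0.9957  0.6027 -0.195 ] [ 0.6026 -0.1959  0.0609]
bar [220 172   5  13  44] [221.8864 177.5227] [ 0.9994 -0.0356  0.5777  0.0862] [0.5757 0.0868 0.0764]
bar [267 178   4   8  27] [268.6667 181.9259] [ 0.9996 -0.0282  0.57   -0.0444] [ 0.5658 -0.0435  0.0757]
bar [321 180   9   7  25] [325.52 183.24] [ 0.4173 -0.9088  0.568  -0.2036] [ 0.568  -0.2036  0.0613]
bar [218 190   4   3   9] [219.4444 191.3333] [0.0994 0.995  0.5368 0.0922] [0.5368 0.0922 0.0754]
bar [266 192   4   3   9] [267.4444 193.3333] [ 0.0908  0.9959  0.5335 -0.0406] [ 0.5335 -0.0406  0.0764]
tray ((0.5583333373069763, 0.03208334743976593), (0.3558160364627838, 0.2871054708957672), 10.674283027648926) 5438
```

View pics/crop.png

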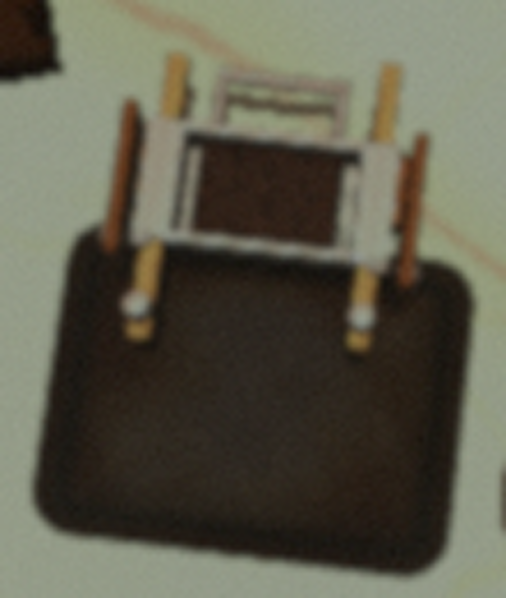

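The crop shows the knobs on the bars, 132 mm apart as they should be, with the handle behind. The stand's yaw is about -0.104. I'll move above the stand for a closer wrist view and measure the handle there.

```bash
cat >> h.py <<'E'
np.set_printoptions(precision=4,suppress=True)
def wcloud():
    c=calibration("wrist"); im,d=camera("wrist")
    R=cv2.Rodrigues(np.array(c["rvec"],float))[0]; t=np.array(c["tvec"],float).ravel()
    v,u=np.mgrid[:im.shape[0],:im.shape[1]]
    a=(u-c["cx"])/c["fx"]; b=(v-c["cy"])/c["fy"]; r=np.hypot(a,b)+1e-9
    k=np.tan(np.minimum(r,1.4))/r
    W=(np.stack([a*k*d,b*k*d,d],-1)-t)@R
    W[(d==0)|(r>1.3)]=np.nan
    return im,W
def quat(yaw):   # tool down, tool y = world y axis turned by yaw
    return np.array([0,np.sin(-yaw/2),np.cos(yaw/2),0])
def st(): 
    s=env.get_state(); print(round(s["time"],2),s["tcp_pos"],s["force"],round(s["opening"],4)); return s
E
python3 - <<'E'
from h import *
for y in(-.104,-.104+np.pi/2,-.104-np.pi/2): 
    for p in([.47,.035,.16],[.69,.01,.13]): print(y,kin.inverse_kinematics(p,quat(y)))
env.reach([.56,.03,.36],quat(-.104)); st()
im,W=wcloud(); np.savez("w.npz",im=im,W=W)
e=np.array([np.cos(-.104),np.sin(-.104)]);n=np.array([-e[1],e[0]]);O=np.array([.5448,.0236])  # mid of knobs
X=(W[...,:2]-O)@e; Y=(W[...,:2]-O)@n; Z=W[...,2]
big=cv2.resize(im,(800,600)); cv2.imwrite("pics/w.png",big)
def rep(name,m):
    print(name,m.sum(),"X",np.nanpercentile(X[m],[0,5,50,95,100]),"Y",np.nanpercentile(Y[m],[0,5,50,95,100]),"Z",np.nanpercentile(Z[m],[5,50,95]))
rep("handle",(X>.125)&(X<.17)&(abs(Y)<.03)&(Z>.045)&(Z<.075))
rep("knobs L",(Z>.1)&(Z<.112)&(abs(Y-.066)<.02)&(abs(X)<.03))
rep("knobs R",(Z>.1)&(Z<.112)&(abs(Y+.066)<.02)&(abs(X)<.03))
rep("flange",(Z>.07)&(Z<.085)&(abs(Y)<.05)&(X>-.02)&(X<.15))
rep("cheekL",(Z>.081)&(Z<.095)&(Y>.082)&(Y<.11)&(X>-.03)&(X<.15))
rep("cheekR",(Z>.081)&(Z<.095)&(Y<-.082)&(Y>-.11)&(X>-.03)&(X<.15))
E
```

```text
-0.104 [-0.5033  0.37    0.3565  2.174  -0.2158  0.6302  1.4729]
-0.104 [-0.2785  0.6983  0.2552  1.6531 -0.2241  0.8189  1.5399]
1.4667963267948965 [-0.2541  0.3535  0.0561  2.158  -0.0329  0.6309  2.8627]
1.4667963267948965 [-0.0486  0.6849 -0.082   1.6346  0.0706  0.825   2.8775]
-1.6747963267948967 [-0.6698  0.402   0.5655  2.1838 -0.3567  0.6441  0.0444]
-1.6747963267948967 [-0.4927  0.7666  0.5876  1.6694 -0.5276  0.8692  0.2103]
2.64 [0.56   0.0311 0.3598] [-0.139   0.8334  0.4564] 0.0854
handle 291 X [0.1464 0.147  0.1497 0.1547 0.1553] Y [-0.0291 -0.0263 -0.0008  0.026   0.0288] Z [0.0599 0.064  0.0657]
knobs L 163 X [-0.014  -0.0129 -0.0064 -0.0004  0.0009] Y [0.0568 0.0578 0.0645 0.0712 0.0726] Z [0.1031 0.1048 0.1061]
knobs R 155 X [-0.0046 -0.0037  0.0029  0.0098  0.0114] Y [-0.0744 -0.0728 -0.066  -0.0601 -0.059 ] Z [0.1023 0.1049 0.1059]
flange 3103 X [0.0388 0.0408 0.0798 0.1125 0.116 ] Y [-0.05   -0.0409 -0.0002  0.0394  0.0499] Z [0.0701 0.0712 0.0806]
cheekL 521 X [0.0257 0.0299 0.067  0.1165 0.1233] Y [0.0828 0.0841 0.0877 0.0923 0.0953] Z [0.0825 0.0855 0.087 ]
cheekR 526 X [0.0268 0.0307 0.0712 0.1155 0.1222] Y [-0.0983 -0.0948 -0.0897 -0.0858 -0.0852] Z [0.0825 0.0855 0.0869]
```

View pics/w.png

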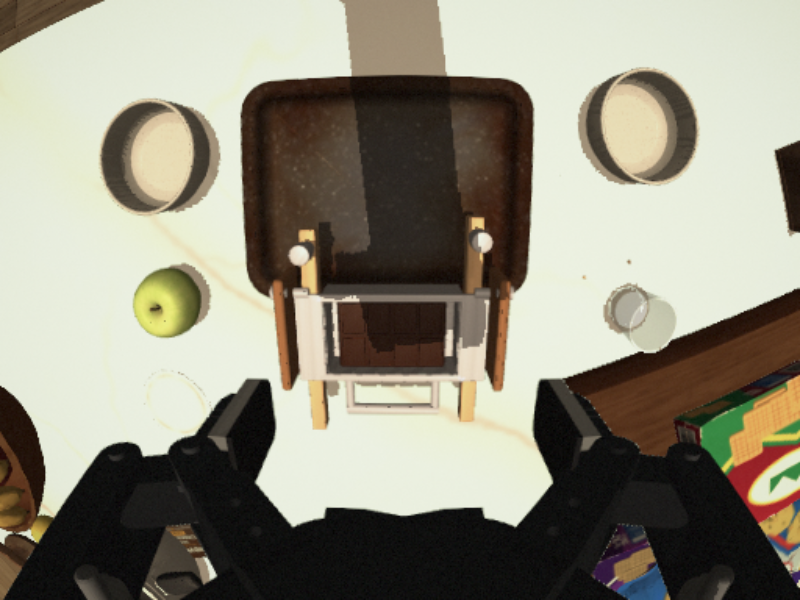

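The wrist view shows the knobs at (481,241) and (300,254) and the handle bar at about (393,408). In the knob-midpoint frame the hinge X is about 0.037, from both the handle and the stand cheeks, which agrees with the support positions. Now I'll pull the supports.

```bash
cat >> h.py <<'E'
YAW=-.104
e=np.array([np.cos(YAW),np.sin(YAW)]);n=np.array([-e[1],e[0]])
H=np.array([.5448,.0236])+.037*e-.001*n   # hinge, worktop
def w(x,y,z): return [*(H+x*e+y*n),z]
def s_of(p): return (np.array(p[:2])-H)@e,(np.array(p[:2])-H)@n
E
cat > pull.py <<'E'
from h import *
q=quat(YAW)
env.grip(.05,40)
for x,y in((-.0435,.066),(-.034,-.066)):
    env.reach(w(x,y,.22),q)
    env.movel(w(x,y,.153),.12,stop_force=10)
    env.grip(0,40); s=st(); print(s["gripper_force"],s_of(s["tcp_pos"]))
    print(env.movel(w(-.121,y,.153),.06,stop_force=12)); s=st(); print(s_of(s["tcp_pos"]))
    env.grip(.05); env.movel(w(-.117,y,.22),.2)
im,W=wcloud(); X=(W[...,:2]-H)@e; Y=(W[...,:2]-H)@n; Z=W[...,2]
cv2.imwrite("pics/w2.png",cv2.resize(im,(800,600)))
im,W=cloud("top"); X=(W[...,:2]-H)@e; Y=(W[...,:2]-H)@n; Z=W[...,2]
for sg in(1,-1):
    m=(Z>.085)&(Z<.112)&(abs(Y-sg*.066)<.02)&(X<-.02)&(X>-.15); print(sg,m.sum(),np.nanmedian(X[m]),np.nanmedian(Y[m]))
E
python3 pull.py
```

```text
4.91 [0.5455 0.0887 0.1538] [-0.4851 -1.0231  5.5615] 0.0143
38.90935242176056 (np.float64(-0.04301654039955602), np.float64(0.06581985929019211))
True
6.02 [0.4751 0.096  0.1539] [ 0.7075 -0.9017  0.4498] 0.0145
(np.float64(-0.11386448505732788), np.float64(0.06578538886045607))
8.72 [ 0.5413 -0.0436  0.1538] [-0.5342  0.5127  5.5574] 0.0148
38.96514058113098 (np.float64(-0.033557446832359665), np.float64(-0.06616280556871286))
True
9.96 [ 0.4615 -0.0353  0.1539] [ 1.8662 -0.0588  0.1964] 0.014
(np.float64(-0.11369653454221282), np.float64(-0.06618914912398358))
1 30 -0.11132078648934353 0.06639459756599006
-1 0 nan nan
  return np.nanmean(a, axis, out=out, keepdims=keepdims)
```

View pics/w2.png

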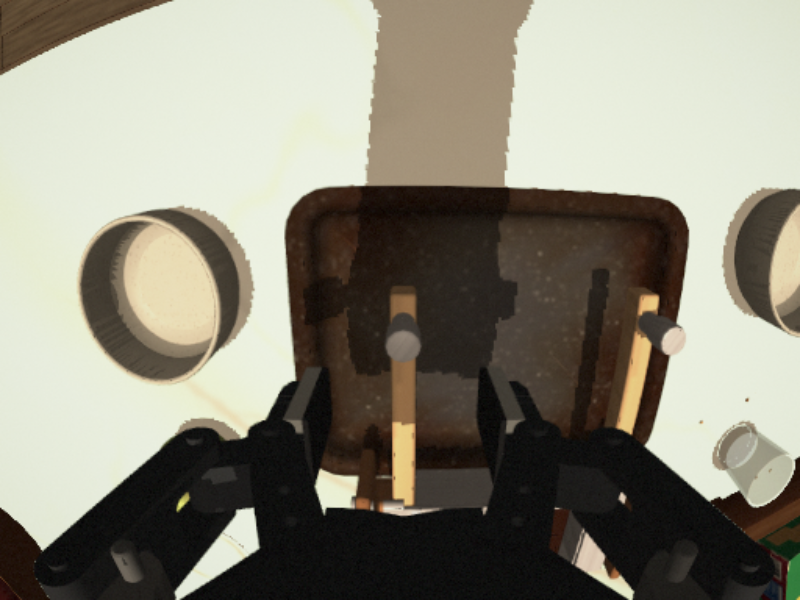

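Both supports are at the end stop: equal X of -0.1137, and the travel matches. Wrist view: the right knob is at (403,343) and the left at (668,340), both bars are out, and the tray and bowls haven't moved. Next I'll grip the handle lightly and swing the mould over.

```bash
cat >> h.py <<'E'
H=H+.001*e
QH=quat(YAW-np.pi/2)
def hp(phi): # TCP pose holding the handle at mould angle phi
    c,s=np.cos(phi),np.sin(phi)
    return w(.114*c+.018*s,0,.078+.114*s-.018*c+.054)
E
cat > swing.py <<'E'
from h import *
env.grip(.03,20)
env.reach(w(.0,0,.30),QH)
p=hp(0); env.movel([p[0],p[1],.2],.25)
print(env.movel(p,.1,stop_force=15)); st()
env.grip(0,20); s=st(); print(s["gripper_force"])
if .007<s["opening"]<.014:
  for phi in np.linspace(.2,3.13,16):
    if env.movel(hp(phi),.12,stop_force=30): print("STOP"); st(); break
    s=env.get_state(); print(round(phi,2),s["force"],round(s["opening"],4))
st()
E
python3 swing.py
```

```text
False
14.39 [0.6964 0.0065 0.1147] [-0.4583  0.3849  0.1667] 0.03
14.7 [0.696  0.0068 0.1148] [-2.6987  0.1933  5.218 ] 0.0087
19.743798673152924
0.2 [ 1.4791 -0.6695 -3.1449] 0.0087
0.4 [ 3.9961 -0.4192 -2.6557] 0.009
0.59 [ 6.0986 -1.8973 -0.8051] 0.0092
0.79 [ 8.2472 -1.5867  3.0372] 0.0089
0.98 [ 9.4096 -1.2616  6.3872] 0.0091
1.18 [10.0256 -2.234   9.9412] 0.0093
1.37 [ 8.3525 -1.5242 12.7422] 0.0089
1.57 [ 4.5589 -1.3555 16.8912] 0.0089
1.76 [ 0.5932  0.132  19.5532] 0.0092
1.96 [-5.4153  0.6439 20.0527] 0.0091
2.15 [-5.1176  0.2173 11.0524] 0.0091
2.35 [-2.7762 -0.1073  3.3639] 0.0089
2.54 [-2.324  -0.2082 -0.4418] 0.0087
2.74 [-2.1506 -1.1503 -0.828 ] 0.009
2.93 [-1.9709 -1.6386 -1.1262] 0.0092
3.13 [-1.4506 -1.3717 -0.7164] 0.009
20.17 [0.4696 0.0304 0.1516] [-1.4506 -1.3717 -0.7164] 0.009
```

```bash
python3 - <<'E'
from h import *
env.grip(.03); env.dwell(.4)
p=hp(3.15); st()
im,W=cloud("scene"); cv2.imwrite("pics/s2.png",cv2.resize(im[150:260,150:330],None,fx=4,fy=4,interpolation=cv2.INTER_CUBIC))
X=(W[...,:2]-H)@e; Y=(W[...,:2]-H)@n; Z=W[...,2]
m=(X>-.07)&(X<-.01)&(abs(Y)<.04)&(Z>.1)&(Z<.14); print("mould bottom",m.sum(),np.nanmedian(Z[m]))
if m.sum()>20: print("slope",np.polyfit(X[m],Z[m],1))
E
```

```text
20.9 [0.4693 0.0305 0.1513] [ 0.2027  0.0156 -0.2775] 0.0301
mould bottom 206 0.12068782074263038
slope [-0.0445  0.1195]
```

View pics/s2.png

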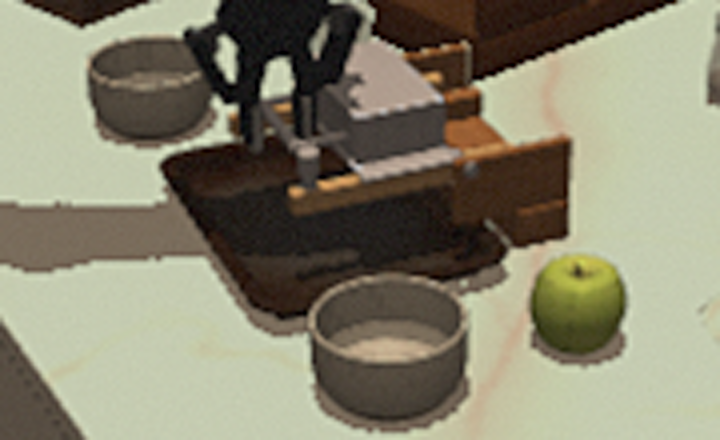

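The mould lies upside down on both supports: its bottom is at 0.1207 m, against 0.120 expected. The fingers are loosely round the handle bar at (300,135). I'll start the drops and check for the block in the scene camera after each one.

```bash
cat > drop.py <<'E'
from h import *
def look():
    im,W=cloud("scene"); X=(W[...,:2]-H)@e; Y=(W[...,:2]-H)@n; Z=W[...,2]
    m=(X>-.09)&(X<0)&(abs(Y)<.055)&(Z>.0)&(Z<.07)
    return m.sum(),((Z>.018)&(Z<.045)&m).sum(),np.nanmedian(Z[m]) if m.any() else 0,im
print("before",look()[:3])
p=np.array(hp(3.14))
for i in range(5):
    env.grip(0,20); s=env.get_state(); o=s["opening"]
    if not .006<o<.014: print("no bar",o); break
    env.movel(hp(2.94),.12); env.movel(hp(2.74),.12)
    env.grip(.034); env.dwell(.25)
    env.movel(p+[0,0,.045],.15)
    n_=look(); print(i,env.get_state()["time"],n_[:3])
    if n_[1]>40: break
    env.movel(p,.12,stop_force=15)
cv2.imwrite("pics/s3.png",cv2.resize(n_[3][150:260,150:330],None,fx=4,fy=4,interpolation=cv2.INTER_CUBIC))
st()
E
python3 drop.py
```

```text
before (np.int64(328), np.int64(0), np.float64(0.0023839173960073777))
0 22.9083 (np.int64(415), np.int64(192), np.float64(0.015780303586861884))
22.91 [0.4694 0.0307 0.1953] [-0.27    0.0268  0.6853] 0.0342
```

View pics/s3.png

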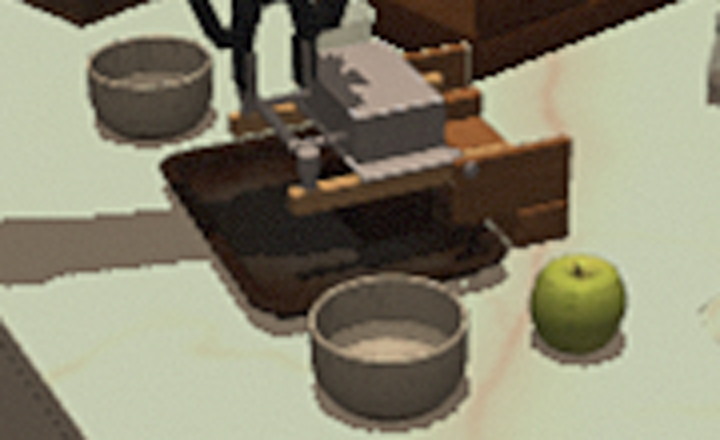

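The block seems to have fallen on the first drop; a dark body shows under the mould at (400,215). I'll retreat and verify its position against the tray.

```bash
python3 - <<'E'
from h import *
s=env.get_state()["tcp_pos"]; env.movel([s[0],s[1],.30],.2); env.reach(w(-.05,.25,.36),QH); env.dwell(.5); st()
im,W=cloud("scene"); X=(W[...,:2]-H)@e; Y=(W[...,:2]-H)@n; Z=W[...,2]
m=(X>-.12)&(X<.03)&(abs(Y)<.075)&(Z>.015)&(Z<.06)
h=np.histogram(Z[m],np.arange(.015,.061,.005)); print(h[0])
k=m&(Z<.045)&(Z>.018); print("X",np.nanpercentile(X[k],[2,50,98]),"Y",np.nanpercentile(Y[k],[2,50,98]),"Z",np.nanpercentile(Z[k],[2,50,98]))
f=(X>-.07)&(X<-.01)&(abs(Y)<.04)&(Z>.1)&(Z<.14); print("mould",f.sum(),np.nanmedian(Z[f]),np.polyfit(X[f],Z[f],1))
for nm,src in(("now",cloud("top")),("start",(np.load("top.npz")["im"],np.load("top.npz")["W"]))):
    i,V=src; X=(V[...,:2]-H)@e; Y=(V[...,:2]-H)@n; Z=V[...,2]
    t=(i.max(2)<75)&(Z<.035)&(Z>-.01)&(X<-.015)&(X>-.25)&(abs(Y)<.15)
    print(nm,"tray",np.nanpercentile(X[t],[1,99]),np.nanpercentile(Y[t],[1,99]))
    for sg in(1,-1):
        q=(Z>.097)&(Z<.112)&(abs(Y-sg*.066)<.02)&(X<-.02)&(X>-.15); print(" knob",q.sum(),np.nanmedian(X[q]))
cv2.imwrite("pics/s4.png",cv2.resize(im[150:260,150:330],None,fx=4,fy=4,interpolation=cv2.INTER_CUBIC))
E
```

```text
25.12 [0.5587 0.2723 0.3601] [-0.4509  0.1664 -0.0728] 0.0342
[49 49 27 72 46  0  0  0 24]
X [-0.0684 -0.0466  0.0128] Y [-0.0541 -0.0433  0.0346] Z [0.0185 0.0311 0.0375]
mould 228 0.12058837489873428 [0.0112 0.1211]
now tray [-0.1741 -0.0185] [-0.1307  0.1221]
 knob 33 -0.11186431529916088
 knob 32 -0.11215140321721584
start tray [-0.1739 -0.0169] [-0.13    0.1212]
 knob 31 -0.042971490338951285
 knob 29 -0.033383149324812435
```

View pics/s4.png

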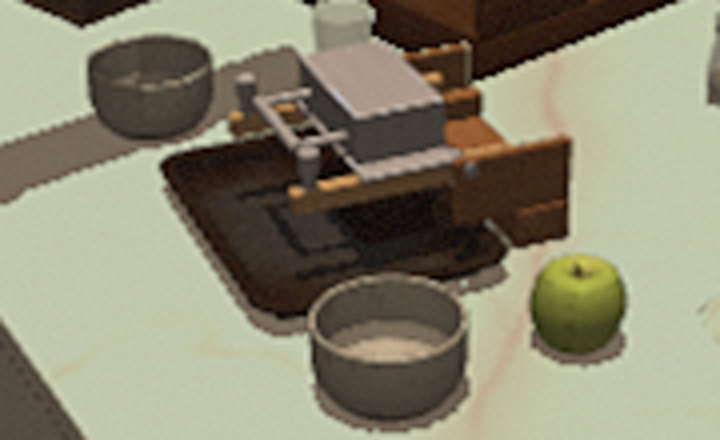

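The block lies flat in the tray with its top at about 0.035 m, roughly 35 mm from the tray's centre. The mould is flat on the supports, both supports are out, and the tray hasn't moved.

```bash
python3 -c "
from cell import job
print(job.job_done())"
```

```text
the job is handed in; nothing more can be done
None
```

The chocolate fell onto the tray at the first drop, the mould lies upside down on both pulled-out supports, the tray was not moved, and the job is handed in at about 25 s (the hand-in call returned no verdict).

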